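# Swap the contaminated culture at the back of the jar carrier

## Robot

A 6-joint arm with a two-finger parallel gripper is mounted at the origin on the work surface. World frame = base frame: x ahead of the robot, y to its left, z up, the work surface at z = 0. Lengths are in m, angles in rad, forces in N, time in s.
With the tool pointing down it reaches from about 0.425 to 1.125 m from the base axis. Payload 14.9 kg.
Tool frame: the origin (TCP) lies between the finger pads; the fingertips stand 22 mm ahead of it and the grasp point (between the pads) lies 3 mm ahead of it; z points along the fingers, y is the direction in which the jaws open and shut (so a half turn about z gives the same grasp; the last joint's range is limited). The gripper opens to 91 mm and grips with 3 to 60 N. Pads are 32 mm wide; open, the fingers measure 118 mm over their backs; the gripper's body (76 mm by 178 mm) begins 60 mm behind the grasp point.
Start: joints at [-1.356, 0.379, 1.734, -0, 1.028, -0.033], TCP at [0.172, -0.679, 0.236] pointing down, gripper open.
Joint ranges: [-2.77, 2.77], [-0.74, 2.19], [0, 2.66], [-1.06, 4.2], [0.31, 2.87], [-3.08, 3.08]. Speed limits (rad/s): [1.89, 1.89, 2.39, 3.14, 3.14, 3.14].

## Interface

Orientations are given as a rotation vector (axis times angle).
In Python, from workcell import robot, get_image gives the robot as it stands.
- The arm moves only by the tool drive_tool, never from a script. Its argument "commands" is a list of rows, each a list of 5 numbers: the finger opening in mm, from 0 to 91.2, then the shift along the world's x, y, z in mm, then the turn about the world's z in degrees. A call has 1 to 5 rows; each row is the pose to reach, as a shift and turn from the pose commanded when the call began; what a row does not reach only later rows make up. A row lasts 1/10 s, in which the tool goes at most 50 mm and 8.59 degrees, less where a joint would pass 70% of its speed; a pose out of reach is approached as far as the arm can. A call with a gripper value outside its range is refused whole. The fingers move at their own pace and stop on an object; "grip_force" is the grip in N (left out, the last holds). Time passes only in rows, so rows that repeat a pose let the fingers close. It gives the time, the measured TCP pose, the force and the opening at its end, in the units of the state.
- robot.get_obs(): the state, without advancing time (a new reading comes with each control period).
- get_image(name): name is "side" or "top" or "wrist"; returns a dict with "img" (480x640x3 uint8, red, green, blue), "intrinsics" (3x3 intrinsics, pixels), "world_to_cam" (4x4, takes a point from world to camera coordinates). Camera axes: x right, y down, z forward; pixel columns grow to the right and rows downward; lengths in m; the calibration is good to about 2 mm. A picture is of the moment at which its call begins. There is no depth.
- robot.sign_off(): hands the job in, once; it reports no verdict.
The state is a dict: "time": time; "qpos": joint angles; "qvel": joint speeds; "effort": joint torques, N m; "tcp_pos": TCP position; "eef_rot": TCP orientation; "ft_force": force on the tool from outside, world axes, zero at the start; "moment": the same for the moment, N m; "width": finger opening in m.
Only numpy, scipy, OpenCV 4.12 (cv2) and the standard library are available. Lean on these libraries where they do the work, as an engineer would, in place of code of your own. Each camera call takes 0.05 s, during which the arm holds its last target.

## Task

The squat culture tub at the back of the steel jar carrier is contaminated: stand the tall jar and the necked bottle that are in front of it on the low side tray, then take the bad tub out and drop it into the discard bin, using the tub itself to push the sprung flap down. Put the fresh squat tub from the bench on the empty back ring, and then set the jar and the bottle each back on the ring where it stood. Keep the good cultures upright and set them down gently instead of letting them fall, and do not shove the beaker or the dish.

Things in the scene. Friction and masses are not known exactly. Their poses are not given: they have to be found in the camera images.
- tall_jar_mid (a point): Straight round glass culture jar with a broad flat metal lid, 54 mm diameter over its whole height, 130 mm tall, 0.2 to 0.37 kg; glass and lid are rigid. Stands at the start on one of the two front rings of the carrier. Point: on its axis half-way up, 65 mm above its underside; z along its axis.
- bottle_mid (a point): Round glass culture bottle, 140 mm tall: body 54 mm diameter up to 80 mm, then a shoulder narrowing to a 33 mm neck at 104 mm, and a grey screw cap, 36 mm diameter, from 110 mm to the top; 0.19 to 0.34 kg. Starts on the other front ring of the carrier. Point: on its axis half-way up, 70 mm above its underside; z along its axis.
- spoiled_mid (a point): The contaminated culture: squat round plastic tub with white lid, 52 mm diameter, 62 mm tall, grey mould inside, 0.13 to 0.21 kg. Stands at the start on the back ring of the carrier, behind the tall jar and the bottle. Point: on its axis half-way up, 31 mm above its underside; z along its axis.
- fresh_mid (a point): The fresh culture: the same kind of squat tub with white lid, 52 mm diameter, 62 mm tall, green plantlets inside, 0.13 to 0.21 kg. Stands at the start alone on the bench, on the robot's side of the carrier. Point: on its axis half-way up, 31 mm above its underside; z along its axis.
- rack: Jar carrier: fixed stainless tray, 160 (x) by 190 mm (y), yawed up to 0.25 rad. Origin under its centre at bench level; x from its front (robot's side) to its back, y left. Floor 4 mm above the bench; rim 16 mm high, but 40 mm at the back (x = 79). Three flat 60 mm ring marks: back ring at x 26, y 0; front rings at x -26, y +33 and -33 mm. The vessels start within 2 mm of their rings' centres.
- side_tray: The side tray, a fixed low aluminium tray 150 mm (its x) by 220 mm (its y), empty, left or right of the carrier, turned up to 0.2 rad. Origin under its centre at bench level, z up. Floor top 3 mm above the bench, rim 10 mm high and 2 mm thick.
- bin: Discard bin: fixed white box, 150 (x) by 164 mm (y), 200 mm high, on the other side of the carrier, yawed up to 0.2 rad. Origin under its centre at bench level, z up. In its top an opening 118 (x) by 132 mm (y), centred, closed by a grey flap level with the top. The flap is hinged along the opening's +x edge; its free edge, at -x, swings down into the bin. Empty, 190 mm deep.
- flap (a joint): Angle of the bin's sprung flap, rad: 0 shut, grows as it is pushed down, stop at 1.5. A light spring shuts it by itself (0.3 N at its middle starts it, under 1 N half open); a tub pushed in about 40 mm and let go falls on through by its own weight.
- beaker_mid (a point): Bystander, to be left alone: empty glass beaker, 72 mm diameter, 95 mm tall, loose on the bench beyond one of the side pieces. Point: on its axis half-way up.
- dish_mid (a point): Bystander, to be left alone: covered glass culture dish, 90 mm diameter, 15 mm tall, loose on the bench beyond the other side piece. Point: at its centre, 7.5 mm above its underside.

How it is judged:
On the way, in this order (a step that is already met when the one before it is completed fails the run):
1. the tall jar and the bottle both stand upright and released on the side tray, the contaminated tub still in its place (x of tall_jar_mid in the frame of side_tray between -0.066 and 0.066 m and y of tall_jar_mid in the frame of side_tray between -0.101 and 0.101 m and z of tall_jar_mid in the frame of side_tray below 0.073 m and angle between each of tall_jar_mid, bottle_mid's own z axis and vertical below 0.12 rad and linear speed of each of tall_jar, bottle below 0.02 m/s and contact force between the fingers and tall_jar below 0.05 N and x of bottle_mid in the frame of side_tray between -0.066 and 0.066 m and y of bottle_mid in the frame of side_tray between -0.101 and 0.101 m and z of bottle_mid in the frame of side_tray below 0.078 m and contact force between the fingers and bottle below 0.05 N and distance of spoiled_mid from where it was at the start of the episode below 0.02 m), for 0.2 s.
2. the contaminated tub lies inside the discard bin and the flap has shut behind it (x of spoiled_mid in the frame of bin between -0.072 and 0.072 m and y of spoiled_mid in the frame of bin between -0.079 and 0.079 m and z of spoiled_mid in the frame of bin below 0.08 m and value of joint flap below 0.12 rad), for 0.2 s.
3. the fresh tub stands released on the back ring of the carrier (x of fresh_mid in the frame of rack between 0.013 and 0.039 m and y of fresh_mid in the frame of rack between -0.013 and 0.013 m and z of fresh_mid in the frame of rack below 0.041 m and angle between fresh_mid's own z axis and vertical below 0.12 rad and linear speed of fresh below 0.02 m/s and contact force between the fingers and fresh below 0.05 N), for 0.2 s.
At the end, for the whole second after the job is handed in: Bad tub at rest in the bin, flap shut (under 0.12 rad); fresh tub upright on the carrier within 13 mm in x and y of the back ring's centre; tall jar and bottle each upright within 14 mm of where it stood at the start; all released and at rest (all of step 2 and all of step 3 and distance of each of tall_jar_mid, bottle_mid from where it was at the start of the episode below 0.014 m and angle between each of tall_jar_mid, bottle_mid's own z axis and vertical below 0.12 rad and linear speed of each of tall_jar, bottle, spoiled below 0.02 m/s and contact force between the fingers and tall_jar below 0.05 N and contact force between the fingers and bottle below 0.05 N); the robot touches nothing.
It fails at once if a good culture is tipped by more than 0.5 rad (angle between any of tall_jar_mid, bottle_mid, fresh_mid's own z axis and vertical above 0.5 rad).
It fails at once if a good culture is let fall (faster than 0.6 m/s, not held) ((contact force between the fingers and tall_jar below 0.01 N and linear speed of tall_jar above 0.6 m/s) or (contact force between the fingers and bottle below 0.01 N and linear speed of bottle above 0.6 m/s) or (contact force between the fingers and fresh below 0.01 N and linear speed of fresh above 0.6 m/s)).
It fails at once if the beaker or the dish is shoved by more than 20 mm (distance of any of beaker_mid, dish_mid from where it was at the start of the episode above 0.02 m).
It also fails if it takes over 144 s, if anything falls off the work surface, if the arm or the gripper's body presses on something with over 40 N, if the wrist force passes 120 N, or if a joint passes its speed limit or range.

## Working session

There is one attempt and no reset: what is moved stays moved. The work goes in short steps, Python scripts to look and compute and a tool call to move; the robot and the scene stay as the last step left them, time stands still between calls to the robot, and variables do not carry over. Pictures are saved under pics/ and viewed, and the job is handed in when it is done.

Besides the shell and the picture viewer there is one more tool, called after "Request:" as name([rows], argument=value, ...), one row to a line, values as JSON. drive_tool: Moves the arm, as the interface text tells. Its arguments: {"type":"object","properties":{"commands":{"type":"array","items":{"type":"array","items":{"type":"number"}}},"grip_force":{"type":"number"}},"required":["commands"]}

```bash
mkdir -p pics; ls
cat > h.py <<'E'
import numpy as np, cv2
from workcell import robot, get_image
def save(n,f):
    d=get_image(n); cv2.imwrite('pics/'+f+'.png',d['img'][:,:,::-1]); 
    np.savez('pics/'+f+'.npz',**d); return d
def load(f): return np.load('pics/'+f+'.npz')
def ray(d,u,v):
    K=d['intrinsics'];T=d['world_to_cam'];R=T[:3,:3];c=-R.T@T[:3,3]
    r=R.T@np.linalg.solve(K,np.array([u,v,1.])); return c,r/np.linalg.norm(r)
def plane(d,u,v,z):
    c,r=ray(d,u,v); return c+r*(z-c[2])/r[2]
def proj(d,p):
    T=d['world_to_cam'];q=T[:3,:3]@np.asarray(p,float)+T[:3,3];q=d['intrinsics']@q;return q[:2]/q[2]
E
python3 - <<'E'
from h import *
for n in ['side','top','wrist']:
    d=save(n,n+'0'); T=d['world_to_cam']; print(n,-T[:3,:3].T@T[:3,3],T[:3,:3].round(2).tolist(),d['intrinsics'][0])
print(robot.get_obs())
E
```

```text
pics
side [-0.15186446  0.77598379  0.84524573] [[-0.72, -0.7, 0.01], [-0.39, 0.39, -0.83], [0.58, -0.6, -0.55]] [616.37627903   0.         322.7749397 ]
top [0.42042211 0.01416943 1.47928333] [[-0.0, -1.0, 0.0], [-0.99, 0.0, -0.11], [0.11, -0.0, -0.99]] [603.72109999   0.         318.72007398]
wrist [ 0.23865601 -0.66233607  0.38490695] [[0.25, -0.97, -0.0], [-0.94, -0.24, 0.24], [-0.24, -0.06, -0.97]] [420.83154413   0.         315.22790786]
{'time': 0.15, 'qpos': array([-1.35631079e+00,  3.79257271e-01,  1.73465901e+00,  3.40750259e-05,
        1.02850458e+00, -3.32738938e-02]), 'qvel': array([ 0.00076144,  0.00011276, -0.00096703, -0.00071463, -0.00089288,
       -0.00152032]), 'effort': array([ 4.11997198e-04, -7.64104199e+01, -4.34655726e+01,  6.51116855e-02,
        4.09438892e-02, -6.45133150e-05]), 'tcp_pos': array([ 0.17162013, -0.67833674,  0.23545435]), 'eef_rot': array([-3.11670005e+00, -3.88055293e-01,  7.20460951e-05]), 'ft_force': array([-0.57538439,  0.62155099,  0.1934789 ]), 'moment': array([ 0.02050628, -0.00377228, -0.03008461]), 'width': 0.09142396416937668}
```

View pics/top0.png

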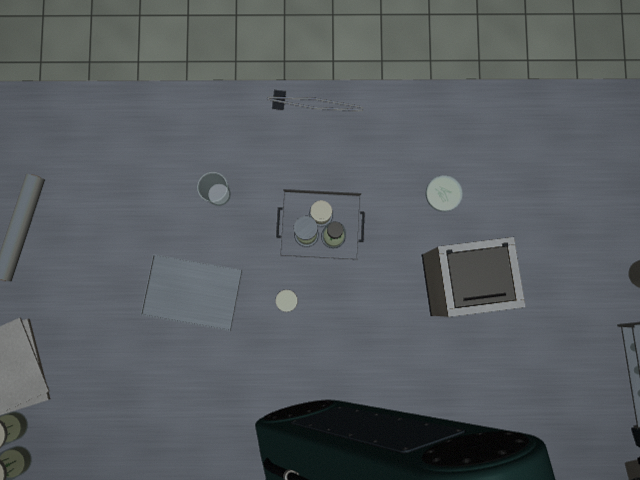

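View pics/side0.png

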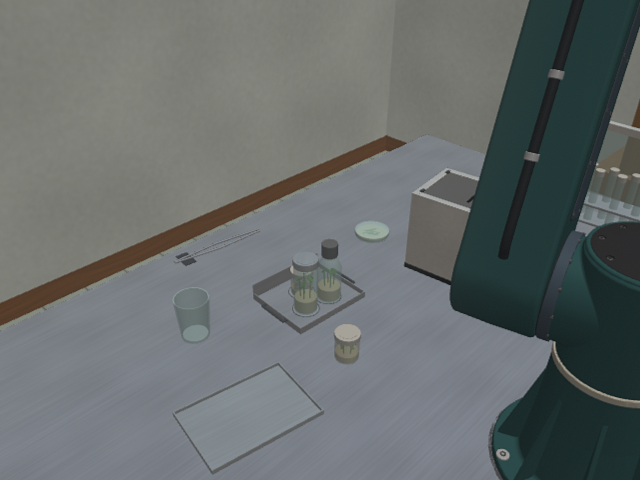

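Run:
```python
from h import *
a=cv2.imread('pics/top0.png')[175:345,130:535]
cv2.imwrite('pics/z1.png',cv2.resize(a[:,130:250],None,fx=5,fy=5,interpolation=cv2.INTER_CUBIC)[:600])
cv2.imwrite('pics/z2.png',cv2.resize(a,(800,336),interpolation=cv2.INTER_CUBIC))
b=cv2.imread('pics/side0.png')[220:380,240:380]
cv2.imwrite('pics/z3.png',cv2.resize(b,None,fx=3.7,fy=3.7,interpolation=cv2.INTER_CUBIC))
```

```text
(no output)
```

View pics/z1.png

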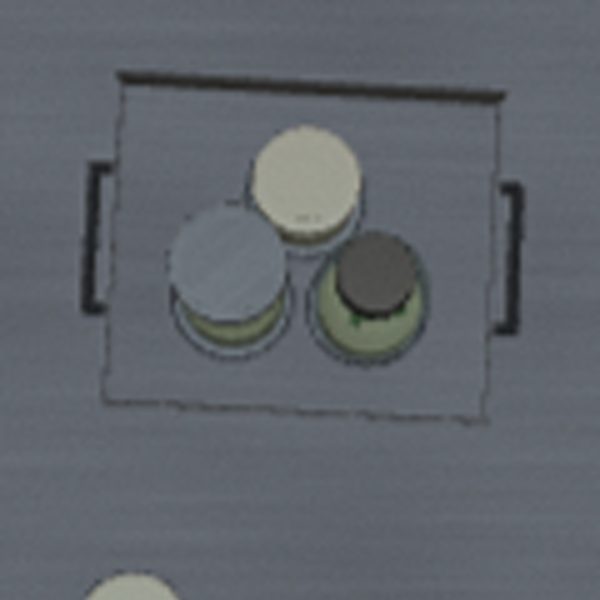

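View pics/z2.png

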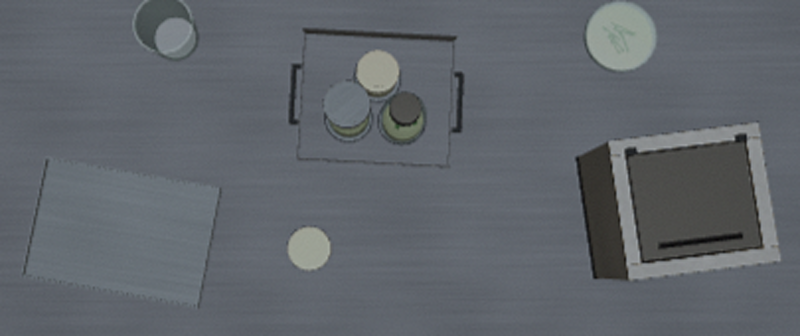

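View pics/z3.png

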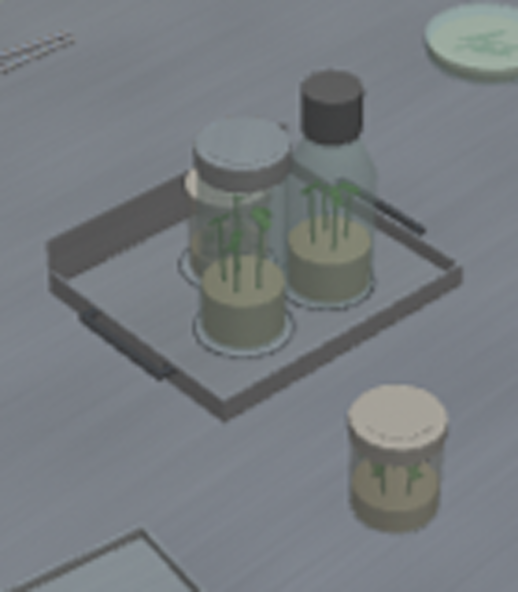

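Run:
```python
from h import *
d=load('top0'); im=d['img'][:,:,::-1].copy(); hsv=cv2.cvtColor(im,cv2.COLOR_BGR2HSV)
# white lids (yellowish bright)
m=((im[:,:,1].astype(int)-im[:,:,0]>8)&(im[:,:,1]>150)).astype(np.uint8)
for c in cv2.findContours(m,0,2)[0]:
    if cv2.contourArea(c)>150:
        e=cv2.fitEllipse(c); print('w',e)
print(im[228,306],im[230,335],im[211,321],im[220,270],im[290,200],im[280,480])
z1=lambda x,y:(260+(x-2)/5,175+(y-2)/5)
P=lambda n,x,y,z:print(n,plane(d,*z1(x,y),z)[:2].round(4))
P('jar',229,265,.134);P('cap',376,273,.144);P('spoiled',306,181,.066)
P('FL',103,402,.016);P('FR',489,422,.016);P('BL',118,73,.040);P('BR',505,97,.040)
P('jarbase',233,300,.004);P('bottring',369,306,.004)
k=405/800
z2=lambda x,y:(130+x*k,175+y*k)
for n,x,y,z in [('trTL',48,159,.01),('trTR',220,188,.01),('trBL',25,273,.01),('trBR',197,306,.01),('binTL',610,144,.2),('binTR',757,124,.2),('binBR',779,260,.2),('binBL',629,279,.2),('fl',637,155,.2),('fr',742,141,.2),('fbr',763,247,.2),('fbl',641,264,.2),('dish',621,36,.015),('bkbot',175,38,0.003),('bktop',163,25,.095)]:
    print(n,plane(d,*z2(x,y),z)[:2].round(4))
```

```text
w ((286.0771179199219, 300.3246154785156), (19.382396697998047, 20.457162857055664), 65.95166015625)
w ((320.9021911621094, 210.79469299316406), (18.952075958251953, 19.717430114746094), 85.83531188964844)
w ((448.3079528808594, 186.31285095214844), (11.418993949890137, 29.18423080444336), 120.92787170410156)
[125 117 110] [75 78 78] [145 158 156] [107  99  94] [122 115 106] [73 73 75]
jar [0.5999 0.0399]
cap [ 0.5947 -0.0258]
spoiled [0.649  0.0047]
FL [0.5487 0.1036]
FR [ 0.5381 -0.084 ]
BL [0.7065 0.0953]
BR [ 0.6939 -0.0921]
jarbase [0.5999 0.0405]
bottring [ 0.5966 -0.0264]
trTL [0.5494 0.4112]
trTR [0.5126 0.1984]
trBL [0.4098 0.4356]
trBR [0.3688 0.225 ]
binTL [ 0.5462 -0.2454]
binTR [ 0.5672 -0.405 ]
binBR [ 0.4211 -0.4224]
binBL [ 0.4017 -0.2617]
fl [ 0.5342 -0.2742]
fr [ 0.5488 -0.388 ]
fbr [ 0.4349 -0.4059]
fbl [ 0.4175 -0.275 ]
dish [ 0.6997 -0.3004]
bkbot [0.7018 0.2576]
bktop [0.6999 0.2568]
```

Run:
```python
from h import *
d=load('top0'); f=plane(d,286.08,300.32,.062); print(f)
s=load('side0'); im=s['img'][:,:,::-1].copy()
for p in [(f[0],f[1],.062),(.5999,.0399,.134),(.5947,-.0258,.144),(.649,.0047,.066)]:
    u=proj(s,p); print(u.round(1)); cv2.circle(im,tuple(int(round(x)) for x in u),1,(0,0,255),-1)
cv2.imwrite('pics/z4.png',cv2.resize(im[220:380,240:380],None,fx=3.7,fy=3.7,interpolation=cv2.INTER_NEAREST))
```

```text
[0.43841731 0.08682278 0.062     ]
[347.1 331.6]
[305.5 257.8]
[329.4 242.5]
[301.3 268.2]
```

View pics/z4.png

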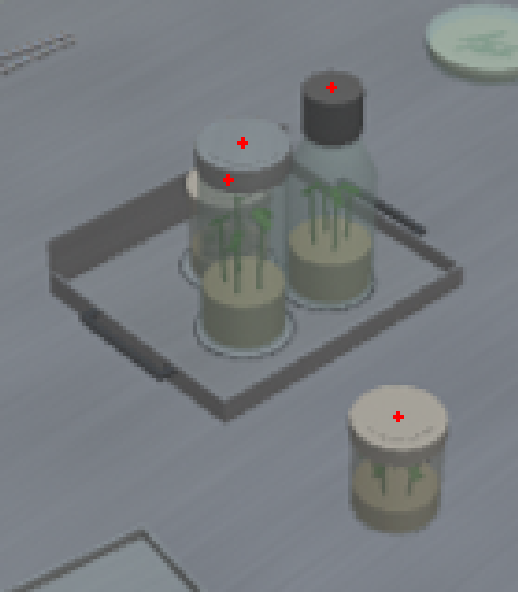

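Request:
drive_tool([
  [91,0,0,70,8],
  [91,50,50,90,17],
  [91,90,95,90,25],
  [91,130,140,90,33],
  [91,170,185,90,41],
], grip_force=20)

```text
time: 0.65
tcp_pos: [0.3035, -0.5359, 0.3246]
eef_rot: [2.78, 1.462, 0.0]
ft_force: [1.0, -0.2, -0.2]
width: 0.0911
```

The red test points from the top view land on the lid centres in the side view (jar lid about (305,258), cap (329,242), fresh lid (347,332)). The two views agree.

Request:
drive_tool([
  [91,20,42,0,8],
  [91,40,84,0,16],
  [91,60,126,0,24],
  [91,80,168,0,31],
  [91,100,210,0,31],
])

```text
time: 1.15
tcp_pos: [0.4029, -0.3255, 0.3241]
eef_rot: [2.289, 2.151, 0.0]
ft_force: [0.9, -1.4, 0.5]
width: 0.0905
```

Request:
drive_tool([
  [91,20,42,0,0],
  [91,40,84,0,0],
  [91,60,126,0,0],
  [91,80,168,0,0],
  [91,100,210,0,0],
])

```text
time: 1.65
tcp_pos: [0.5029, -0.1155, 0.3242]
eef_rot: [2.294, 2.146, 0.0]
ft_force: [0.7, -1.1, -0.1]
width: 0.0912
```

Request:
drive_tool([
  [91,20,42,0,0],
  [91,40,84,0,0],
  [91,55,113,0,0],
  [91,57,113,0,0],
  [91,57,113,0,0],
])

```text
time: 2.15
tcp_pos: [0.5596, -0.004, 0.3238]
eef_rot: [-2.292, -2.148, 0.001]
ft_force: [-0.7, -0.2, 0.4]
width: 0.0911
```

Request:
drive_tool([
  [91,39,44,0,0],
  [91,39,44,-40,0],
  [91,39,44,-80,0],
  [91,39,44,-80,0],
])

```text
time: 2.55
tcp_pos: [0.5955, 0.0386, 0.2394]
eef_rot: [-2.291, -2.142, 0.01]
ft_force: [-1.4, -0.6, 0.1]
width: 0.0911
```

Run:
```python
from h import *
d=save('wrist','w1');o=robot.get_obs();print(o['tcp_pos'],o['ft_force'])
im=d['img'][:,:,::-1].copy()
for p in [(.599,.040,.134),(.5947,-.0258,.144),(.649,.0047,.066)]:
    u=proj(d,p); print(u); cv2.circle(im,tuple(int(round(x)) for x in u),3,(0,0,255),-1)
cv2.imwrite('pics/w1a.png',im)
```

```text
[0.59698549 0.03855443 0.2425394 ] [-0.29093035  0.13697442  0.75038218]
[320.31726334 236.01509479]
[320.126679   339.57247568]
[385.21380323 253.48871617]
```

View pics/w1a.png

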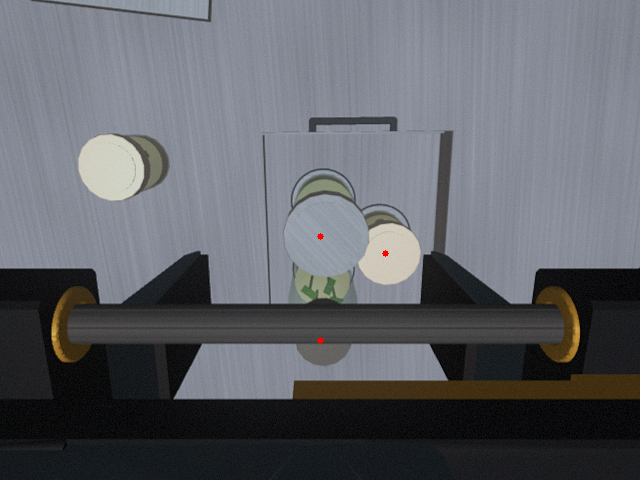

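Request:
drive_tool([
  [91,3,1,-45,0],
  [91,3,1,-90,0],
  [91,3,1,-125,0],
  [91,3,1,-140,0],
  [91,3,1,-140,0],
])

```text
time: 3.1
tcp_pos: [0.6016, 0.04, 0.1044]
eef_rot: [-2.294, -2.145, 0.001]
ft_force: [0.5, 0.0, 0.9]
width: 0.0909
```

Request:
drive_tool([
  [91,0,0,0,0],
])

```text
time: 3.2
tcp_pos: [0.6029, 0.0403, 0.1065]
eef_rot: [2.293, 2.145, 0.003]
ft_force: [-1.2, -0.3, 0.6]
width: 0.0911
```

Run:
```python
from h import *
d=save('wrist','w2');o=robot.get_obs();print(o['tcp_pos'],o['ft_force'])
```

```text
[0.60314096 0.04044984 0.10671409] [-0.29726218  0.24839046  0.29425012]
```

View pics/w2.png

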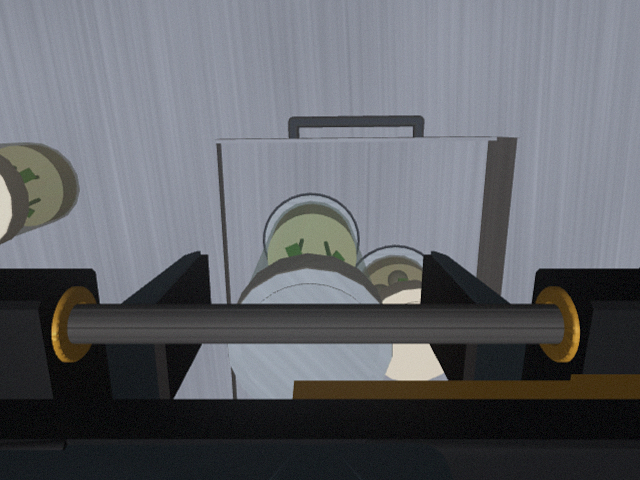

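The jar lid spans columns 235–392 in the wrist picture, so its centre is about 314, and the jaws are centred at about 316. The jar is centred, so I close now.

Request:
drive_tool([
  [80,-1,0,-3,0],
  [50,-1,0,-3,0],
  [45,-1,0,-3,0],
  [45,-1,0,-3,0],
  [45,-1,0,-3,0],
], grip_force=25)

```text
time: 3.75
tcp_pos: [0.6007, 0.0406, 0.1013]
eef_rot: [2.294, 2.146, 0.0]
ft_force: [0.7, -0.6, 0.7]
width: 0.0538
```

Request:
drive_tool([
  [45,0,0,0,0],
  [45,0,0,0,0],
  [45,0,0,0,0],
])

```text
time: 4.05
tcp_pos: [0.6007, 0.0406, 0.1012]
eef_rot: [2.294, 2.146, 0.0]
ft_force: [-0.4, -0.5, 3.4]
width: 0.0537
```

Request:
drive_tool([
  [45,0,0,5,0],
  [45,0,0,20,0],
  [45,0,0,45,0],
  [45,0,0,75,0],
  [45,0,0,90,0],
])

```text
time: 4.55
tcp_pos: [0.6015, 0.0407, 0.1943]
eef_rot: [2.292, 2.145, 0.004]
ft_force: [0.2, -0.6, -4.3]
width: 0.0541
```

Request:
drive_tool([
  [45,-8,20,5,0],
  [45,-21,50,5,0],
  [45,-36,86,5,0],
  [45,-51,122,5,0],
  [45,-66,158,5,0],
])

```text
time: 5.05
tcp_pos: [0.5336, 0.1998, 0.1964]
eef_rot: [2.294, 2.146, 0.0]
ft_force: [0.5, 0.5, -3.9]
width: 0.0537
```

Request:
drive_tool([
  [45,-15,36,0,0],
  [45,-30,72,0,0],
  [45,-45,108,0,0],
  [45,-58,140,0,0],
  [45,-65,157,0,0],
])

```text
time: 5.55
tcp_pos: [0.4683, 0.3577, 0.1964]
eef_rot: [-2.292, -2.148, -0.0]
ft_force: [-0.1, -0.3, -3.2]
width: 0.0537
```

Request:
drive_tool([
  [45,0,0,0,0],
  [45,0,0,0,0],
])

```text
time: 5.75
tcp_pos: [0.4693, 0.3555, 0.1962]
eef_rot: [2.293, 2.147, -0.001]
ft_force: [0.5, 0.2, -2.8]
width: 0.0534
```

Run:
```python
from h import *
save('top','t1');save('side','s1');o=robot.get_obs();print(o['tcp_pos'],o['ft_force'],o['width'])
a=cv2.imread('pics/s1.png');b=cv2.imread('pics/t1.png');cv2.imwrite('pics/c1.png',np.hstack([cv2.resize(a,(400,300)),cv2.resize(b[150:390,100:420],(400,300))]))
```

```text
[0.46973086 0.35489981 0.19614428] [ 0.16601242  0.05086528 -3.97563051] 0.05399492214043096
```

View pics/c1.png

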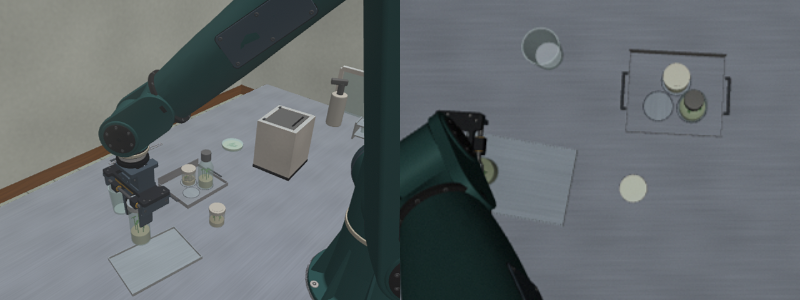

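Run:
```python
from h import *
s=load('side0')
for p in [(.4678,.362,.003),(.4526,.2733,.003),(.4602,.3176,.003)]: print(proj(s,p).round())
for u in [(174,413),(279,365),(322,410),(212,468)]: print(plane(s,*u,.010)[:2].round(4))
```

```text
[227. 424.]
[271. 401.]
[249. 412.]
[0.5477 0.4155]
[0.5051 0.2053]
[0.3679 0.2281]
[0.4087 0.4389]
```

Request:
drive_tool([
  [45,0,2,-30,0],
  [45,0,2,-65,0],
  [45,0,2,-82,0],
  [45,0,2,-88,0],
  [45,0,2,-91,0],
])

```text
time: 6.35
tcp_pos: [0.4699, 0.3574, 0.1052]
eef_rot: [-2.294, -2.146, 0.0]
ft_force: [0.1, -0.4, -3.6]
width: 0.0534
```

Request:
drive_tool([
  [45,0,0,0,0],
  [45,0,0,0,0],
])

```text
time: 6.55
tcp_pos: [0.4702, 0.358, 0.1063]
eef_rot: [2.294, 2.146, 0.003]
ft_force: [-0.5, 0.3, -3.4]
width: 0.0539
```

Request:
drive_tool([
  [45,0,0,-2,0],
  [45,0,0,-4,0],
  [45,0,0,-5,0],
  [45,0,0,-6,0],
  [45,0,0,-6,0],
])

```text
time: 7.05
tcp_pos: [0.4699, 0.3578, 0.1001]
eef_rot: [2.294, 2.147, 0.0]
ft_force: [-3.1, -4.2, 11.9]
width: 0.0533
```

Request:
drive_tool([
  [45,0,0,0,0],
  [45,0,0,0,0],
])

```text
time: 7.25
tcp_pos: [0.4699, 0.3578, 0.1001]
eef_rot: [2.294, 2.147, 0.001]
ft_force: [-3.6, -4.0, 12.9]
width: 0.0536
```

Request:
drive_tool([
  [54,0,0,1,0],
  [60,0,0,1,0],
  [80,0,0,1,0],
  [80,0,0,1,0],
  [80,0,0,1,0],
])

```text
time: 7.75
tcp_pos: [0.4696, 0.3577, 0.1001]
eef_rot: [-2.294, -2.147, -0.0]
ft_force: [-0.3, -0.7, -0.1]
width: 0.0793
```

Request:
drive_tool([
  [85,0,0,10,0],
  [85,0,0,50,0],
  [85,0,0,100,0],
  [85,0,0,120,0],
  [85,0,0,120,0],
])

```text
time: 8.25
tcp_pos: [0.471, 0.3587, 0.2243]
eef_rot: [2.293, 2.146, 0.009]
ft_force: [0.9, 0.8, 0.6]
width: 0.085
```

Request:
drive_tool([
  [80,10,-30,0,0],
  [80,24,-75,0,0],
  [80,39,-121,0,0],
  [80,54,-167,0,0],
  [80,69,-213,0,0],
])

```text
time: 8.75
tcp_pos: [0.5383, 0.1427, 0.2194]
eef_rot: [-2.293, -2.146, 0.002]
ft_force: [0.9, 1.0, 0.5]
width: 0.0803
```

Request:
drive_tool([
  [80,15,-46,0,0],
  [80,30,-92,0,0],
  [80,45,-138,0,0],
  [80,55,-165,0,0],
  [80,57,-172,0,0],
])

```text
time: 9.25
tcp_pos: [0.5958, -0.03, 0.2193]
eef_rot: [-2.296, -2.143, 0.001]
ft_force: [0.3, 0.9, 0.5]
width: 0.08
```

Request:
drive_tool([
  [80,0,0,0,0],
  [80,0,0,0,0],
])

```text
time: 9.45
tcp_pos: [0.5949, -0.0265, 0.2196]
eef_rot: [-2.293, -2.146, 0.001]
ft_force: [0.5, 0.8, -0.3]
width: 0.0804
```

Run:
```python
from h import *
d=save('wrist','w3');save('side','s3');o=robot.get_obs();print(o['tcp_pos'],o['ft_force'])
im=d['img'][:,:,::-1].copy()
for p in [(.5955,-.026,.144),(.649,.0047,.066)]:
    u=proj(d,p); print(u); cv2.circle(im,tuple(int(round(x)) for x in u),3,(0,0,255),-1)
s=cv2.imread('pics/s3.png')
cv2.imwrite('pics/w3a.png',np.hstack([cv2.resize(im,(480,360)),cv2.resize(s[200:480,100:420],(320,280))[0:360] if 0 else cv2.copyMakeBorder(s[200:480,100:420],0,80,0,0,0)]))
```

```text
[ 0.59507709 -0.02618067  0.21987367] [-0.82894971  0.08493232  0.57329524]
[314.4276271  251.44614692]
[386.40487817 174.87774333]
```

View pics/w3a.png

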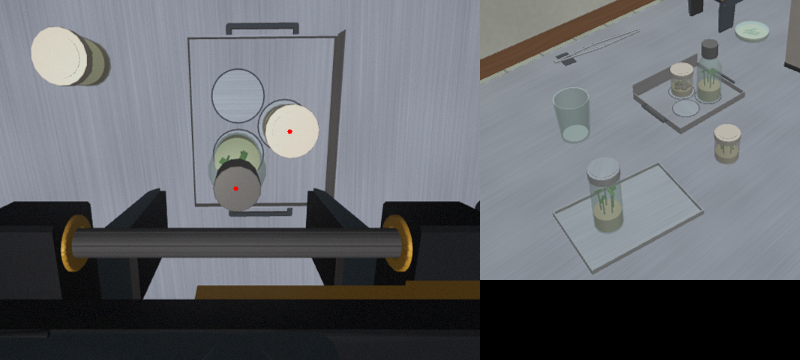

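The cap centre is at (237,188), against the predicted (236,188). The jar stands upright on the tray in the side view. Next I descend on the cap.

Request:
drive_tool([
  [80,1,0,-40,0],
  [75,1,0,-75,0],
  [70,1,0,-87,0],
  [70,1,0,-88,0],
  [70,1,0,-88,0],
])

```text
time: 10.05
tcp_pos: [0.5971, -0.027, 0.1332]
eef_rot: [2.293, 2.147, 0.001]
ft_force: [0.6, -0.1, 0.7]
width: 0.0705
```

Request:
drive_tool([
  [45,0,0,0,0],
  [30,0,0,0,0],
  [28,0,0,0,0],
  [28,0,0,0,0],
  [28,0,0,0,0],
])

```text
time: 10.55
tcp_pos: [0.5966, -0.0274, 0.1324]
eef_rot: [2.294, 2.146, 0.0]
ft_force: [-2.3, 0.4, 4.3]
width: 0.0355
```

Request:
drive_tool([
  [28,0,0,0,0],
  [28,0,0,0,0],
  [28,0,0,0,0],
  [28,0,0,0,0],
])

```text
time: 10.95
tcp_pos: [0.5966, -0.0274, 0.1324]
eef_rot: [-2.294, -2.146, 0.0]
ft_force: [-2.7, 0.1, 6.5]
width: 0.0354
```

Request:
drive_tool([
  [28,0,0,5,0],
  [28,0,0,20,0],
  [28,0,0,45,0],
  [28,0,0,70,0],
  [28,0,0,80,0],
])

```text
time: 11.45
tcp_pos: [0.5976, -0.0274, 0.2153]
eef_rot: [2.292, 2.145, 0.004]
ft_force: [0.6, 0.5, -3.0]
width: 0.0356
```

Request:
drive_tool([
  [28,-9,18,0,0],
  [28,-22,45,0,0],
  [28,-38,80,0,0],
  [28,-54,112,0,0],
  [28,-71,147,0,0],
])

```text
time: 11.95
tcp_pos: [0.5238, 0.121, 0.2114]
eef_rot: [-2.294, -2.146, 0.002]
ft_force: [0.4, -0.2, -2.4]
width: 0.0357
```

Request:
drive_tool([
  [28,-17,35,0,0],
  [28,-34,70,0,0],
  [28,-51,106,0,0],
  [28,-64,134,0,0],
  [28,-72,150,0,0],
])

```text
time: 12.45
tcp_pos: [0.4513, 0.2715, 0.2114]
eef_rot: [-2.292, -2.148, 0.002]
ft_force: [0.2, -0.5, -2.2]
width: 0.0358
```

Request:
drive_tool([
  [28,0,0,0,0],
  [28,0,0,0,0],
])

```text
time: 12.65
tcp_pos: [0.4527, 0.2697, 0.2116]
eef_rot: [-2.292, -2.148, 0.002]
ft_force: [-0.2, -0.3, -2.0]
width: 0.0357
```

Request:
drive_tool([
  [28,0,3,-30,0],
  [28,0,3,-55,0],
  [28,0,3,-68,0],
  [28,0,3,-74,0],
  [28,0,3,-76,0],
])

```text
time: 13.15
tcp_pos: [0.4537, 0.2723, 0.136]
eef_rot: [-2.294, -2.146, 0.001]
ft_force: [-0.1, -0.1, -2.0]
width: 0.0357
```

Request:
drive_tool([
  [28,0,0,-1,0],
  [28,0,0,-2,0],
  [28,0,0,-3,0],
  [28,0,0,-4,0],
  [28,0,0,-5,0],
])

```text
time: 13.65
tcp_pos: [0.4537, 0.2727, 0.1313]
eef_rot: [2.294, 2.146, 0.001]
ft_force: [-1.7, 0.2, 10.1]
width: 0.0352
```

Request:
drive_tool([
  [28,0,0,0,0],
  [28,0,0,0,0],
])

```text
time: 13.85
tcp_pos: [0.4537, 0.2728, 0.1314]
eef_rot: [2.294, 2.147, 0.001]
ft_force: [-1.0, -1.0, 2.7]
width: 0.0356
```

Request:
drive_tool([
  [36,0,0,0,0],
  [45,0,0,0,0],
  [70,0,0,0,0],
  [70,0,0,0,0],
  [70,0,0,10,0],
])

```text
time: 14.35
tcp_pos: [0.4529, 0.2723, 0.1405]
eef_rot: [-2.294, -2.146, 0.003]
ft_force: [0.3, -0.4, -0.1]
width: 0.0654
```

Request:
drive_tool([
  [75,0,0,30,0],
  [75,0,0,70,0],
  [75,20,-30,90,-8],
  [75,45,-65,90,-16],
  [75,70,-100,90,-24],
])

```text
time: 14.85
tcp_pos: [0.5246, 0.1717, 0.2331]
eef_rot: [2.693, 1.616, 0.004]
ft_force: [0.1, 0.3, -0.8]
width: 0.0751
```

Request:
drive_tool([
  [80,25,-35,0,-8],
  [80,50,-70,0,-16],
  [80,75,-105,0,-24],
  [80,100,-140,0,-32],
  [80,117,-160,0,-40],
])

```text
time: 15.35
tcp_pos: [0.6419, 0.0101, 0.232]
eef_rot: [3.085, 0.594, 0.001]
ft_force: [-0.2, 0.5, 0.1]
width: 0.0801
```

Request:
drive_tool([
  [80,5,-5,0,-8],
  [80,8,-8,0,-16],
  [80,8,-8,0,-24],
  [80,8,-8,0,-26],
  [80,8,-8,0,-26],
])

```text
time: 15.85
tcp_pos: [0.6486, 0.0046, 0.2318]
eef_rot: [-3.14, 0.105, -0.001]
ft_force: [0.3, -0.4, 0.7]
width: 0.08
```

Run:
```python
from h import *
d=save('wrist','w4');save('side','s4');o=robot.get_obs();print(o['tcp_pos'],o['eef_rot'],o['ft_force'],o['qpos'])
im=d['img'][:,:,::-1].copy()
for p in [(.649,.0047,.066)]:
    u=proj(d,p); print(u); cv2.circle(im,tuple(int(round(x)) for x in u),3,(0,0,255),-1)
s=cv2.imread('pics/s4.png')
cv2.imwrite('pics/w4a.png',np.hstack([cv2.resize(im,(480,360)),cv2.copyMakeBorder(s[200:480,100:420],0,80,0,0,0)]))
```

```text
[0.64858984 0.00466705 0.231636  ] [ 3.13993442e+00 -1.01839607e-01  5.02902986e-04] [ 1.07000106 -0.2129314   0.24837945] [-2.87321706e-02  3.04811349e-01  1.84501302e+00 -9.90701164e-06
  9.91448158e-01  1.60691419e+00]
[314.29156442 219.86670691]
```

View pics/w4a.png

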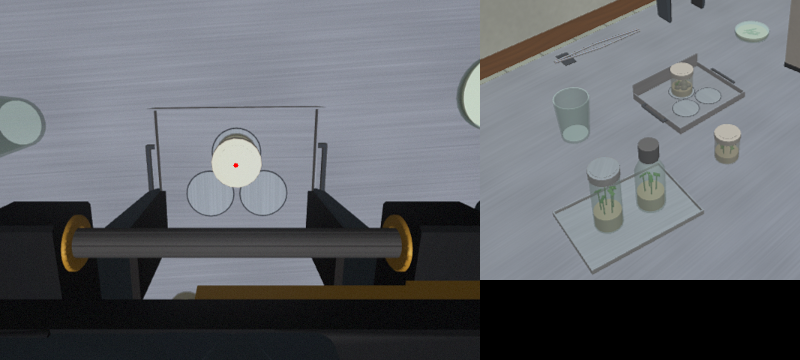

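Both vessels stand on the tray. The spoiled lid is centred at (237,163), against the predicted (236,165), so I shift about +2 mm in x and descend.

Request:
drive_tool([
  [80,2,0,-40,0],
  [80,2,0,-85,0],
  [80,2,0,-130,0],
  [80,2,0,-165,0],
  [80,2,0,-175,0],
])

```text
time: 16.45
tcp_pos: [0.6484, 0.0047, 0.0527]
eef_rot: [3.14, -0.102, -0.008]
ft_force: [-0.5, 0.3, -0.0]
width: 0.0802
```

Request:
drive_tool([
  [70,0,0,0,0],
  [55,0,0,0,0],
  [42,0,0,0,0],
  [42,0,0,0,0],
  [42,0,0,0,0],
])

```text
time: 16.95
tcp_pos: [0.6516, 0.0046, 0.058]
eef_rot: [3.14, -0.104, 0.004]
ft_force: [-2.3, 0.2, 9.1]
width: 0.0514
```

Request:
drive_tool([
  [42,0,0,0,0],
  [42,0,0,0,0],
  [42,0,0,0,0],
])

```text
time: 17.25
tcp_pos: [0.6516, 0.0046, 0.0579]
eef_rot: [3.14, -0.104, 0.004]
ft_force: [-2.0, -0.4, 9.4]
width: 0.0516
```

Request:
drive_tool([
  [42,0,0,10,0],
  [42,0,0,40,0],
  [42,0,0,85,0],
  [42,0,0,130,0],
  [42,0,0,175,0],
])

```text
time: 17.75
tcp_pos: [0.6502, 0.0047, 0.2338]
eef_rot: [-3.14, 0.104, -0.001]
ft_force: [1.1, -0.1, -1.9]
width: 0.0514
```

Request:
drive_tool([
  [42,0,0,40,0],
  [42,0,0,60,0],
  [42,0,0,60,0],
])

```text
time: 18.05
tcp_pos: [0.6518, 0.0046, 0.2956]
eef_rot: [-3.14, 0.104, -0.009]
ft_force: [-0.3, -0.5, -1.7]
width: 0.0515
```

Request:
drive_tool([
  [42,-10,-18,0,2],
  [42,-26,-46,0,4],
  [42,-46,-82,0,6],
  [42,-66,-118,0,8],
  [42,-87,-154,0,11],
])

```text
time: 18.55
tcp_pos: [0.5619, -0.1503, 0.2899]
eef_rot: [-3.135, -0.2, 0.002]
ft_force: [1.6, -0.1, -1.5]
width: 0.0513
```

Request:
drive_tool([
  [42,-21,-37,0,0],
  [42,-42,-74,0,0],
  [42,-63,-111,0,0],
  [42,-84,-150,0,0],
  [42,-100,-180,0,0],
])

```text
time: 19.05
tcp_pos: [0.4616, -0.3307, 0.29]
eef_rot: [-3.135, -0.196, 0.002]
ft_force: [0.9, 1.0, -1.2]
width: 0.0515
```

Request:
drive_tool([
  [42,-4,-8,0,0],
  [42,-4,-8,0,0],
  [42,-4,-8,0,0],
])

```text
time: 19.35
tcp_pos: [0.4596, -0.3366, 0.2905]
eef_rot: [-3.135, -0.197, 0.001]
ft_force: [-0.1, 0.4, -1.7]
width: 0.0515
```

Run:
```python
from h import *
d=save('wrist','w5');o=robot.get_obs();print(o['tcp_pos'],o['eef_rot'],o['ft_force'],o['qpos'])
```

```text
[ 0.45981629 -0.33632689  0.29064592] [-3.13463503e+00 -1.98354699e-01  7.82890970e-04] [ 0.24993528 -0.30205232 -1.72496634] [-6.72501831e-01  1.10524238e-01  1.96473702e+00  2.00396594e-04
  1.06716271e+00  7.71809416e-01]
```

View pics/w5.png

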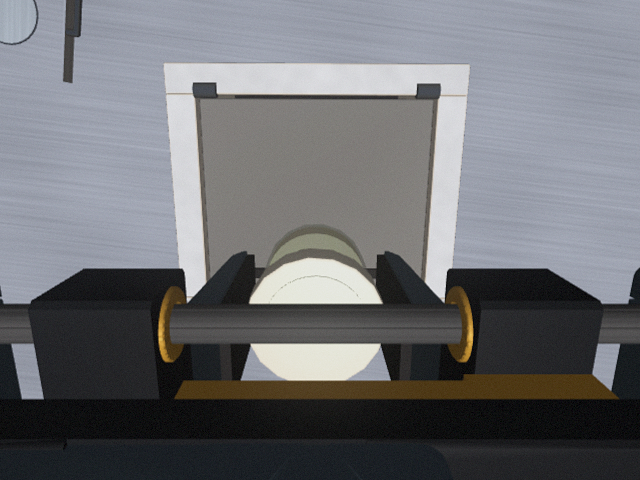

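The tub (column 315) is centred in the opening (columns 197–440 at the hinge, centre about 317). Next I push it down.

Request:
drive_tool([
  [42,3,0,-15,0],
  [42,3,0,-30,0],
  [42,3,0,-40,0],
  [42,3,0,-50,0],
  [42,3,0,-55,0],
])

```text
time: 19.9
tcp_pos: [0.4623, -0.337, 0.2347]
eef_rot: [-3.134, -0.197, 0.002]
ft_force: [0.2, 0.2, -1.3]
width: 0.0516
```

Request:
drive_tool([
  [42,0,0,-8,0],
  [42,0,0,-16,0],
  [42,0,0,-24,0],
  [42,0,0,-30,0],
  [42,0,0,-33,0],
])

```text
time: 20.4
tcp_pos: [0.4624, -0.3373, 0.2025]
eef_rot: [-3.135, -0.197, 0.001]
ft_force: [-0.8, -0.0, -0.9]
width: 0.052
```

Run:
```python
from h import *
save('wrist','w6');save('side','s6');o=robot.get_obs();print(o['tcp_pos'],o['ft_force'])
a=cv2.imread('pics/w6.png');b=cv2.imread('pics/s6.png');cv2.imwrite('pics/c6.png',np.hstack([cv2.resize(a,(400,300)),cv2.resize(b,(400,300))]))
```

```text
[ 0.46238797 -0.33726119  0.2027225 ] [-0.77973601  0.04316645 -2.17483117]
```

View pics/c6.png

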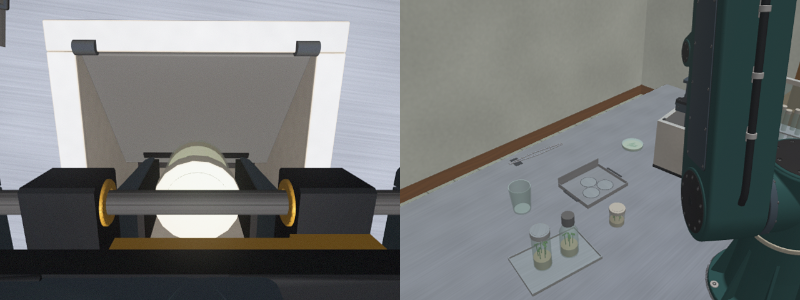

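The flap is pushed open about 0.6 rad and the tub is about 50 mm in. I open the fingers a little to release it.

Request:
drive_tool([
  [62,0,0,0,0],
  [68,0,0,0,0],
  [68,0,0,0,0],
  [68,0,0,0,0],
])

```text
time: 20.9
tcp_pos: [0.4627, -0.3375, 0.2034]
eef_rot: [3.135, 0.197, 0.001]
ft_force: [-0.4, 0.4, 0.6]
width: 0.0679
```

Run:
```python
from h import *
save('wrist','w7');o=robot.get_obs();print(o['tcp_pos'],o['ft_force'],o['width'])
```

```text
[ 0.46268275 -0.33744155  0.20338659] [-0.3556956   0.52801118  0.69684425] 0.06803068595451407
```

View pics/w7.png

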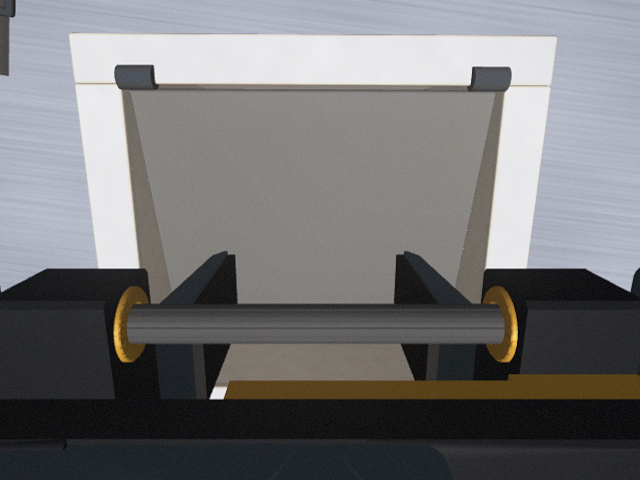

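Request:
drive_tool([
  [68,0,0,20,0],
  [68,0,0,50,0],
  [68,0,0,75,0],
  [68,0,0,80,0],
  [68,0,0,80,0],
])

```text
time: 21.45
tcp_pos: [0.4628, -0.3375, 0.2837]
eef_rot: [3.134, 0.197, 0.002]
ft_force: [0.5, 0.9, -0.2]
width: 0.0684
```

Run:
```python
from h import *
save('wrist','w8');o=robot.get_obs();print(o['tcp_pos'],o['ft_force'],o['width'])
```

```text
[ 0.46237355 -0.33718824  0.28260107] [-0.2930943  -0.33554869 -0.93737884] 0.06798042940969005
```

View pics/w8.png

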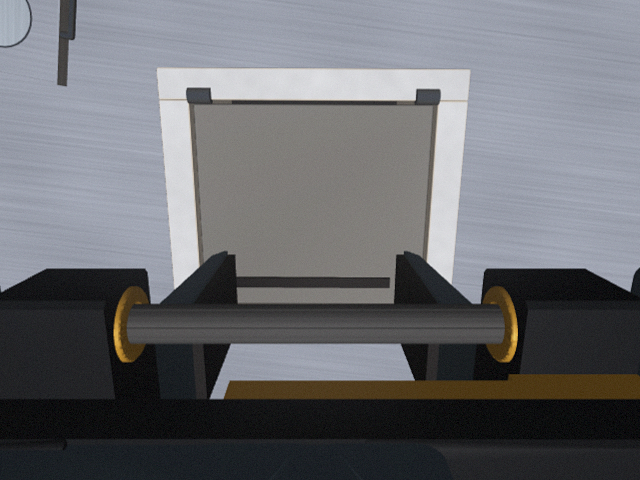

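Request:
drive_tool([
  [85,0,30,0,-3],
  [85,0,75,0,-6],
  [85,0,120,0,-11],
  [85,0,165,0,-11],
  [85,0,210,0,-11],
])

```text
time: 22.0
tcp_pos: [0.4616, -0.1256, 0.2817]
eef_rot: [-3.139, 0.105, 0.003]
ft_force: [1.4, -0.9, 0.6]
width: 0.0849
```

Request:
drive_tool([
  [85,-4,45,-10,0],
  [85,-8,90,-40,0],
  [85,-12,135,-70,0],
  [85,-16,180,-90,0],
  [85,-20,210,-100,0],
])

```text
time: 22.5
tcp_pos: [0.4405, 0.0844, 0.1804]
eef_rot: [3.139, -0.104, -0.005]
ft_force: [1.2, -0.2, -0.3]
width: 0.0849
```

Request:
drive_tool([
  [85,-3,4,0,0],
  [85,-3,4,0,0],
])

```text
time: 22.7
tcp_pos: [0.4384, 0.0871, 0.182]
eef_rot: [3.139, -0.101, -0.004]
ft_force: [0.8, -0.6, 0.2]
width: 0.0853
```

Run:
```python
from h import *
d=save('wrist','w9');o=robot.get_obs();print(o['tcp_pos'],o['eef_rot'],o['ft_force'],o['qpos'])
im=d['img'][:,:,::-1].copy()
for p in [(.4384,.0868,.062)]:
    u=proj(d,p); print(u); cv2.circle(im,tuple(int(round(x)) for x in u),3,(0,0,255),-1)
cv2.imwrite('pics/w9a.png',im)
```

```text
[0.43913188 0.08643514 0.1826158 ] [ 3.13957267e+00 -1.02612021e-01 -1.84684451e-03] [ 0.13440243 -0.47906594  0.91193126] [ 1.42336991e-01  5.48078627e-02  2.25819231e+00 -1.80335760e-04
  8.29810117e-01  1.77859874e+00]
[314.753315   234.71233627]
```

View pics/w9a.png

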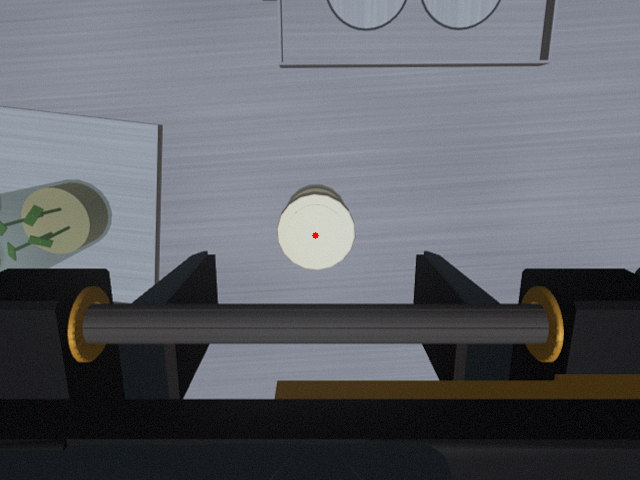

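The flap is shut again. The fresh lid is at (316,231), against the predicted (315,235), so I shift about +2 mm in x and pick it up.

Request:
drive_tool([
  [85,2,0,-40,0],
  [85,2,0,-85,0],
  [85,2,0,-115,0],
  [85,2,0,-127,0],
  [85,2,0,-127,0],
])

```text
time: 23.25
tcp_pos: [0.4412, 0.0857, 0.0554]
eef_rot: [3.139, -0.106, -0.003]
ft_force: [0.5, 0.1, 0.3]
width: 0.0849
```

Request:
drive_tool([
  [75,0,0,0,0],
  [60,0,0,0,0],
  [42,0,0,0,0],
  [42,0,0,0,0],
  [42,0,0,0,0],
])

```text
time: 23.75
tcp_pos: [0.442, 0.0867, 0.0567]
eef_rot: [-3.14, 0.104, -0.002]
ft_force: [-1.9, -0.9, 10.3]
width: 0.0515
```

Request:
drive_tool([
  [42,0,0,0,0],
  [42,0,0,0,0],
  [42,0,0,0,0],
])

```text
time: 24.05
tcp_pos: [0.4419, 0.0867, 0.0567]
eef_rot: [-3.14, 0.104, -0.001]
ft_force: [-2.9, -1.1, 10.5]
width: 0.0512
```

Request:
drive_tool([
  [42,0,0,5,0],
  [42,0,0,20,0],
  [42,0,0,45,0],
  [42,0,0,70,0],
  [42,0,0,80,0],
])

```text
time: 24.55
tcp_pos: [0.4423, 0.0868, 0.1381]
eef_rot: [-3.139, 0.104, -0.004]
ft_force: [0.4, 0.2, -2.8]
width: 0.0517
```

Request:
drive_tool([
  [42,15,-6,0,0],
  [42,40,-15,0,0],
  [42,75,-29,0,0],
  [42,110,-42,0,0],
  [42,145,-56,0,0],
])

```text
time: 25.05
tcp_pos: [0.5881, 0.0295, 0.1345]
eef_rot: [3.14, -0.104, -0.002]
ft_force: [1.6, 0.2, -2.2]
width: 0.0513
```

Request:
drive_tool([
  [42,30,-12,0,0],
  [42,53,-21,0,0],
  [42,63,-26,0,0],
  [42,63,-26,0,0],
  [42,63,-26,0,0],
])

```text
time: 25.55
tcp_pos: [0.6485, 0.0047, 0.1351]
eef_rot: [-3.14, 0.104, 0.003]
ft_force: [-0.7, 0.3, -2.5]
width: 0.0514
```

Request:
drive_tool([
  [42,1,0,-25,0],
  [42,1,0,-50,0],
  [42,1,0,-62,0],
  [42,1,0,-67,0],
  [42,1,0,-69,0],
])

```text
time: 26.05
tcp_pos: [0.6503, 0.0048, 0.0672]
eef_rot: [-3.14, 0.104, 0.0]
ft_force: [0.1, 1.1, -2.3]
width: 0.0514
```

Request:
drive_tool([
  [42,0,0,-1,0],
  [42,0,0,-2,0],
  [42,0,0,-3,0],
  [42,0,0,-4,0],
  [42,0,0,-5,0],
])

```text
time: 26.55
tcp_pos: [0.6507, 0.0046, 0.0623]
eef_rot: [3.14, -0.104, 0.0]
ft_force: [-0.4, 0.6, -1.8]
width: 0.0513
```

Request:
drive_tool([
  [42,0,0,0,0],
  [42,0,0,0,0],
])

```text
time: 26.75
tcp_pos: [0.6506, 0.0046, 0.0621]
eef_rot: [-3.14, 0.104, 0.0]
ft_force: [-0.2, -0.5, -2.1]
width: 0.0514
```

Request:
drive_tool([
  [42,0,0,-1,0],
  [42,0,0,-2,0],
  [42,0,0,-2,0],
  [42,0,0,-2,0],
])

```text
time: 27.15
tcp_pos: [0.6507, 0.0047, 0.0608]
eef_rot: [3.14, -0.104, -0.0]
ft_force: [-3.8, -0.7, 8.4]
width: 0.0518
```

Request:
drive_tool([
  [52,0,0,0,0],
  [60,0,0,0,0],
  [76,0,0,0,0],
  [76,0,0,0,0],
  [76,0,0,5,0],
])

```text
time: 27.65
tcp_pos: [0.6502, 0.0046, 0.0647]
eef_rot: [3.14, -0.104, -0.002]
ft_force: [-0.5, 0.3, 0.1]
width: 0.0756
```

Request:
drive_tool([
  [80,0,0,20,0],
  [80,0,0,60,0],
  [80,0,0,105,0],
  [80,0,0,150,0],
  [80,0,0,165,0],
])

```text
time: 28.15
tcp_pos: [0.6524, 0.0046, 0.2355]
eef_rot: [-3.14, 0.104, -0.01]
ft_force: [1.1, -0.1, 0.0]
width: 0.0798
```

Run:
```python
from h import *
d=save('wrist','w10');o=robot.get_obs();print(o['tcp_pos'],o['ft_force'],o['width'])
im=d['img'][:,:,::-1].copy()
for p in [(.6477,.0041,.066),(.6477,.0041,.004),(.5979,.0403,.004),(.5938,-.0257,.004)]:
    u=proj(d,p); print(u); cv2.circle(im,tuple(int(round(x)) for x in u),3,(0,0,255),-1)
cv2.imwrite('pics/w10a.png',im)
```

```text
[0.652606   0.00460209 0.2357878 ] [1.07669668 0.64655643 2.63256293] 0.08013109912281226
[315.60542905 226.4834054 ]
[315.57386977 211.5172123 ]
[280.9781955 265.3436253]
[350.5237355  265.15509628]
```

View pics/w10a.png

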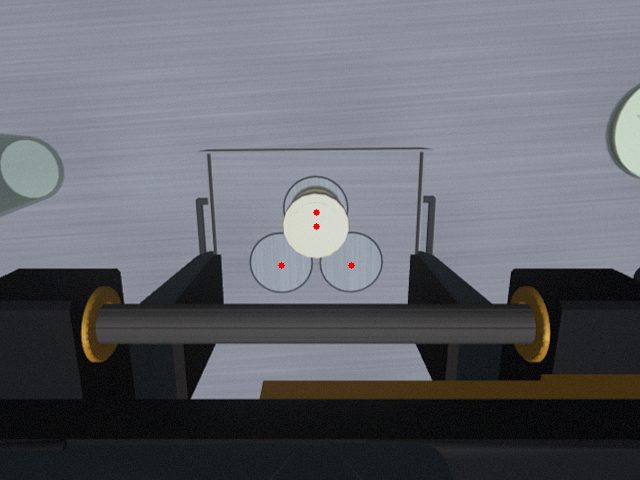

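The fresh tub's lid is at (316,226), on the predicted ring spot. Next I fetch the jar.

Request:
drive_tool([
  [88,-10,20,0,8],
  [88,-28,55,0,16],
  [88,-48,94,0,24],
  [88,-68,133,0,32],
  [88,-88,172,0,40],
])

```text
time: 28.7
tcp_pos: [0.5611, 0.1777, 0.2291]
eef_rot: [-2.983, -0.984, 0.002]
ft_force: [1.4, 0.3, -0.5]
width: 0.0879
```

Request:
drive_tool([
  [88,-20,39,0,8],
  [88,-40,78,0,16],
  [88,-60,117,0,24],
  [88,-80,156,0,32],
  [88,-92,178,0,40],
])

```text
time: 29.2
tcp_pos: [0.4687, 0.3566, 0.2292]
eef_rot: [-2.465, -1.947, 0.002]
ft_force: [0.2, 0.5, -0.0]
width: 0.0882
```

Request:
drive_tool([
  [88,-1,3,0,8],
  [88,-1,3,0,10],
  [88,-1,3,0,10],
])

```text
time: 29.5
tcp_pos: [0.469, 0.3576, 0.2291]
eef_rot: [-2.293, -2.148, 0.002]
ft_force: [0.6, -0.4, -0.1]
width: 0.088
```

Run:
```python
from h import *
d=save('wrist','w11');o=robot.get_obs();print(o['tcp_pos'],o['eef_rot'],o['ft_force'],o['qpos'])
im=d['img'][:,:,::-1].copy()
for p in [(.4699,.3578,.133),(.4537,.2728,.143)]:
    u=proj(d,p); print(u); cv2.circle(im,tuple(int(round(x)) for x in u),3,(0,0,255),-1)
cv2.imwrite('pics/w11a.png',im)
```

```text
[0.46916353 0.35743725 0.22929281] [-2.29490054e+00 -2.14519672e+00  1.89128426e-03] [-0.1755341   0.32898643 -0.28498201] [6.11527969e-01 2.16724689e-01 1.96422530e+00 1.84299482e-05
 9.61860824e-01 6.78924559e-01]
[315.18313593 242.10700582]
[298.18279605 377.38850464]
```

View pics/w11a.png

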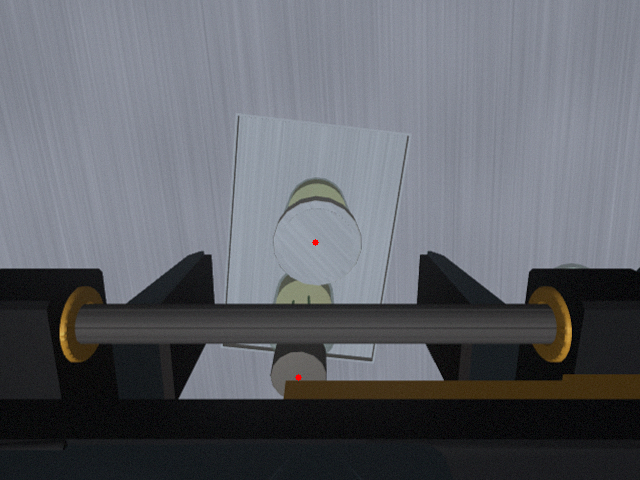

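The jar lid is exactly on the predicted point (315,242).

Request:
drive_tool([
  [88,1,0,-40,0],
  [88,1,0,-85,0],
  [88,1,0,-115,0],
  [88,1,0,-129,0],
  [88,1,0,-129,0],
])

```text
time: 30.05
tcp_pos: [0.4699, 0.3568, 0.0995]
eef_rot: [-2.295, -2.145, 0.005]
ft_force: [-0.2, 0.4, 1.2]
width: 0.0879
```

Request:
drive_tool([
  [75,0,0,0,0],
  [60,0,0,0,0],
  [45,0,0,0,0],
  [45,0,0,0,0],
  [45,0,0,0,0],
])

```text
time: 30.55
tcp_pos: [0.4707, 0.3578, 0.1017]
eef_rot: [2.294, 2.146, 0.001]
ft_force: [-2.4, 0.2, 7.7]
width: 0.0534
```

Request:
drive_tool([
  [45,0,0,0,0],
  [45,0,0,0,0],
  [45,0,0,0,0],
  [45,0,0,0,0],
])

```text
time: 30.95
tcp_pos: [0.4708, 0.3579, 0.1018]
eef_rot: [2.294, 2.146, 0.001]
ft_force: [-2.1, -1.2, 6.7]
width: 0.0537
```

Request:
drive_tool([
  [45,0,0,5,0],
  [45,0,0,20,0],
  [45,0,0,45,0],
  [45,0,0,75,0],
  [45,0,0,98,0],
])

```text
time: 31.45
tcp_pos: [0.4707, 0.3578, 0.2017]
eef_rot: [2.294, 2.146, 0.002]
ft_force: [0.1, 1.0, -3.6]
width: 0.0541
```

Request:
drive_tool([
  [45,10,0,20,0],
  [45,30,0,45,0],
  [45,60,-10,60,0],
  [45,78,-40,60,0],
  [45,88,-75,60,0],
])

```text
time: 31.95
tcp_pos: [0.5598, 0.2822, 0.2608]
eef_rot: [2.293, 2.147, 0.003]
ft_force: [-0.7, -0.6, -3.4]
width: 0.0537
```

Request:
drive_tool([
  [45,7,-38,0,0],
  [45,14,-76,0,0],
  [45,21,-114,0,0],
  [45,28,-152,0,0],
  [45,34,-190,0,0],
])

```text
time: 32.45
tcp_pos: [0.5925, 0.091, 0.2602]
eef_rot: [2.294, 2.146, 0.001]
ft_force: [0.3, 0.3, -3.3]
width: 0.0534
```

Request:
drive_tool([
  [45,6,-30,-10,0],
  [45,8,-47,-30,0],
  [45,9,-52,-50,0],
  [45,9,-52,-60,0],
  [45,9,-52,-60,0],
])

```text
time: 32.95
tcp_pos: [0.6008, 0.0408, 0.1985]
eef_rot: [-2.293, -2.145, 0.002]
ft_force: [-0.5, -0.6, -3.1]
width: 0.0542
```

Request:
drive_tool([
  [45,0,0,0,0],
  [45,0,0,0,0],
])

```text
time: 33.15
tcp_pos: [0.6021, 0.0412, 0.2003]
eef_rot: [2.292, 2.147, 0.002]
ft_force: [-0.4, -0.7, -3.9]
width: 0.0536
```

Run:
```python
from h import *
save('side','s12');o=robot.get_obs();print(o['tcp_pos'],o['eef_rot'],o['ft_force'])
```

```text
[0.6020323  0.04108104 0.20025506] [2.29258143e+00 2.14657382e+00 1.67831894e-03] [ 0.12238282  0.23313937 -3.49736447]
```

View pics/s12.png

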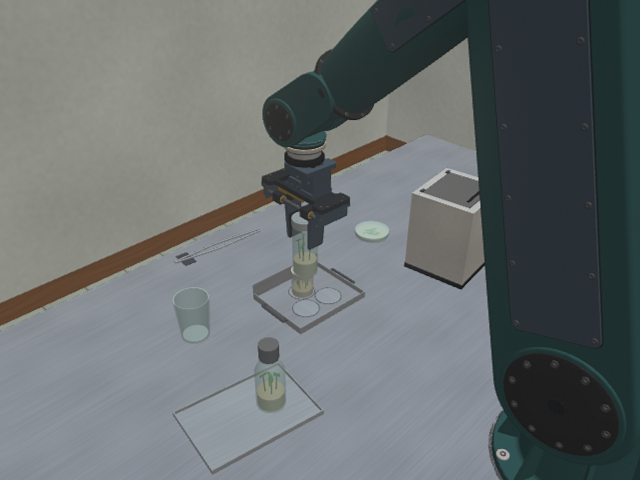

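Request:
drive_tool([
  [45,-1,0,-30,0],
  [45,-1,0,-60,0],
  [45,-1,0,-80,0],
  [45,-1,0,-88,0],
  [45,-1,0,-91,0],
])

```text
time: 33.7
tcp_pos: [0.6007, 0.0408, 0.1081]
eef_rot: [-2.293, -2.147, 0.0]
ft_force: [-0.3, -0.8, -3.1]
width: 0.0539
```

Request:
drive_tool([
  [45,0,0,-1,0],
  [45,0,0,-2,0],
  [45,0,0,-3,0],
  [45,0,0,-4,0],
  [45,0,0,-5,0],
])

```text
time: 34.2
tcp_pos: [0.6007, 0.0406, 0.1034]
eef_rot: [2.294, 2.146, 0.001]
ft_force: [-1.3, -0.2, -3.7]
width: 0.0535
```

Request:
drive_tool([
  [45,0,0,-1,0],
  [45,0,0,-2,0],
  [45,0,0,-2,0],
])

```text
time: 34.5
tcp_pos: [0.6007, 0.0407, 0.1026]
eef_rot: [-2.294, -2.146, 0.001]
ft_force: [-10.5, 0.8, 24.0]
width: 0.054
```

Request:
drive_tool([
  [45,0,0,1,0],
  [54,0,0,1,0],
  [60,0,0,1,0],
  [80,0,0,1,0],
  [80,0,0,1,0],
])

```text
time: 35.0
tcp_pos: [0.6007, 0.0406, 0.1021]
eef_rot: [2.294, 2.146, 0.0]
ft_force: [-0.0, 0.0, -0.6]
width: 0.073
```

Request:
drive_tool([
  [85,0,0,5,0],
  [85,0,0,30,0],
  [85,0,0,70,0],
  [85,0,0,110,0],
  [85,0,0,120,0],
])

```text
time: 35.5
tcp_pos: [0.6025, 0.0407, 0.2269]
eef_rot: [2.291, 2.144, 0.007]
ft_force: [1.1, -0.8, -0.2]
width: 0.085
```

Request:
drive_tool([
  [80,-15,30,0,0],
  [80,-35,70,0,0],
  [80,-55,110,0,0],
  [80,-75,150,0,0],
  [80,-95,180,0,0],
])

```text
time: 36.0
tcp_pos: [0.5044, 0.2224, 0.2219]
eef_rot: [-2.293, -2.147, 0.0]
ft_force: [1.0, 1.1, 0.4]
width: 0.0802
```

Request:
drive_tool([
  [80,-20,25,0,0],
  [80,-42,46,0,0],
  [80,-52,52,0,0],
  [80,-52,52,0,0],
  [80,-52,52,0,0],
])

```text
time: 36.5
tcp_pos: [0.4541, 0.2722, 0.2222]
eef_rot: [2.294, 2.146, 0.0]
ft_force: [0.3, -0.3, 0.3]
width: 0.08
```

Run:
```python
from h import *
d=save('wrist','w13');save('side','s13');o=robot.get_obs();print(o['tcp_pos'],o['eef_rot'],o['ft_force'])
im=d['img'][:,:,::-1].copy()
for p in [(.4537,.2728,.143)]:
    u=proj(d,p); print(u); cv2.circle(im,tuple(int(round(x)) for x in u),3,(0,0,255),-1)
b=cv2.imread('pics/s13.png');cv2.imwrite('pics/c13.png',np.hstack([cv2.resize(im,(400,300)),cv2.resize(b[180:420,150:470],(400,300))]))
```

```text
[0.45439573 0.27197377 0.22218047] [2.29481934e+00 2.14531475e+00 3.31686526e-04] [ 0.33486219 -0.51213209  0.48081745]
[312.63908841 249.60649031]
```

View pics/c13.png

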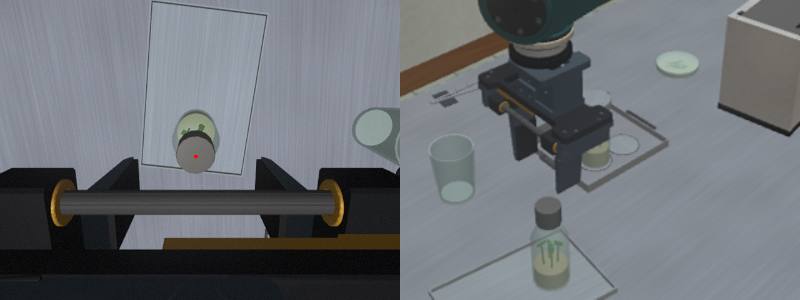

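The cap is on the predicted point (195,156 at this scale). Now I grasp the bottle.

Request:
drive_tool([
  [80,0,0,-40,0],
  [75,0,0,-75,0],
  [70,0,0,-89,0],
  [70,0,0,-91,0],
  [70,0,0,-91,0],
])

```text
time: 37.1
tcp_pos: [0.4543, 0.2726, 0.1318]
eef_rot: [2.294, 2.146, 0.001]
ft_force: [0.7, -0.3, -0.4]
width: 0.0699
```

Request:
drive_tool([
  [45,0,1,0,0],
  [30,0,1,0,0],
  [28,0,1,0,0],
  [28,0,1,0,0],
  [28,0,1,0,0],
])

```text
time: 37.6
tcp_pos: [0.4536, 0.2737, 0.1314]
eef_rot: [-2.294, -2.147, -0.0]
ft_force: [-1.0, -0.0, 5.2]
width: 0.0355
```

Request:
drive_tool([
  [28,0,0,0,0],
  [28,0,0,0,0],
  [28,0,0,0,0],
  [28,0,0,0,0],
])

```text
time: 38.0
tcp_pos: [0.4536, 0.2738, 0.1314]
eef_rot: [-2.294, -2.146, -0.0]
ft_force: [-1.6, -0.3, 6.2]
width: 0.0356
```

Request:
drive_tool([
  [28,0,0,5,0],
  [28,0,0,20,0],
  [28,0,0,45,0],
  [28,0,0,80,0],
  [28,0,0,115,0],
])

```text
time: 38.5
tcp_pos: [0.4532, 0.2734, 0.2481]
eef_rot: [-2.294, -2.147, 0.001]
ft_force: [1.5, 0.8, -3.1]
width: 0.0352
```

Request:
drive_tool([
  [28,0,0,35,0],
  [28,0,0,55,0],
  [28,0,0,60,0],
  [28,0,0,60,0],
])

```text
time: 38.9
tcp_pos: [0.4535, 0.2736, 0.3068]
eef_rot: [2.294, 2.146, 0.002]
ft_force: [-1.1, 0.0, -2.6]
width: 0.0355
```

Request:
drive_tool([
  [28,9,-18,0,0],
  [28,24,-50,0,0],
  [28,41,-85,0,0],
  [28,57,-120,0,0],
  [28,74,-155,0,0],
])

```text
time: 39.4
tcp_pos: [0.5272, 0.1171, 0.3045]
eef_rot: [-2.293, -2.146, 0.003]
ft_force: [-0.1, 0.2, -3.1]
width: 0.0355
```

Request:
drive_tool([
  [28,17,-35,0,0],
  [28,34,-70,0,0],
  [28,51,-107,0,0],
  [28,63,-134,0,0],
  [28,69,-145,0,0],
])

```text
time: 39.9
tcp_pos: [0.5965, -0.0285, 0.3043]
eef_rot: [-2.295, -2.143, 0.003]
ft_force: [0.7, 0.1, -2.4]
width: 0.0353
```

Request:
drive_tool([
  [28,0,0,-20,0],
  [28,0,0,-45,0],
  [28,0,0,-60,0],
  [28,0,0,-65,0],
  [28,0,0,-65,0],
])

```text
time: 40.4
tcp_pos: [0.5962, -0.026, 0.2404]
eef_rot: [-2.293, -2.146, 0.002]
ft_force: [0.0, -0.4, -1.4]
width: 0.0355
```

Request:
drive_tool([
  [28,0,0,0,0],
  [28,0,0,0,0],
])

```text
time: 40.6
tcp_pos: [0.5971, -0.0263, 0.2422]
eef_rot: [2.293, 2.146, 0.002]
ft_force: [0.5, 0.3, -3.0]
width: 0.0354
```

Run:
```python
from h import *
save('side','s14');save('wrist','w14');o=robot.get_obs();print(o['tcp_pos'],o['eef_rot'],o['ft_force'])
a=cv2.imread('pics/w14.png');b=cv2.imread('pics/s14.png');cv2.imwrite('pics/c14.png',np.hstack([cv2.resize(a,(400,300)),cv2.resize(b[150:390,180:500],(400,300))]))
```

```text
[ 0.59693795 -0.02634823  0.24196877] [2.29319610e+00 2.14597217e+00 1.30198632e-03] [ 0.00275315 -0.34931427 -2.73008664]
```

View pics/c14.png

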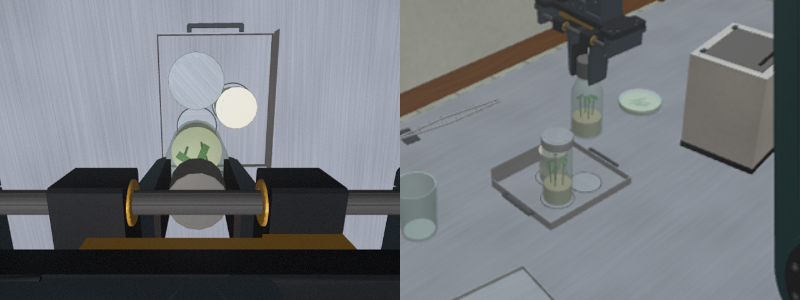

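The jar stands upright on its ring. The bottle hangs over its own ring with a clear gap to the jar. Now I lower it.

Request:
drive_tool([
  [28,0,0,-30,0],
  [28,0,0,-60,0],
  [28,0,0,-85,0],
  [28,0,0,-97,0],
  [28,0,0,-103,0],
])

```text
time: 41.2
tcp_pos: [0.5965, -0.0263, 0.1376]
eef_rot: [-2.294, -2.146, 0.001]
ft_force: [0.9, -0.3, -3.3]
width: 0.0354
```

Request:
drive_tool([
  [28,0,0,-1,0],
  [28,0,0,-2,0],
  [28,0,0,-3,0],
  [28,0,0,-4,0],
  [28,0,0,-5,0],
])

```text
time: 41.7
tcp_pos: [0.5968, -0.0264, 0.1335]
eef_rot: [2.294, 2.146, 0.001]
ft_force: [-1.2, 0.1, -2.5]
width: 0.0355
```

Request:
drive_tool([
  [28,0,0,-1,0],
  [28,0,0,-1,0],
])

```text
time: 41.9
tcp_pos: [0.5968, -0.0264, 0.1325]
eef_rot: [2.294, 2.146, 0.0]
ft_force: [-1.4, 0.8, 3.0]
width: 0.0358
```

Request:
drive_tool([
  [28,0,0,-1,0],
  [28,0,0,-1,0],
  [38,0,0,-1,0],
  [45,0,0,-1,0],
  [70,0,0,-1,0],
])

```text
time: 42.4
tcp_pos: [0.5966, -0.0264, 0.1311]
eef_rot: [2.294, 2.146, 0.0]
ft_force: [-0.9, 0.3, 0.2]
width: 0.05
```

Request:
drive_tool([
  [75,0,0,0,0],
  [80,0,0,5,0],
  [80,0,0,30,0],
  [80,0,0,70,0],
  [80,0,0,110,0],
])

```text
time: 42.9
tcp_pos: [0.5961, -0.0263, 0.2424]
eef_rot: [-2.293, -2.146, 0.001]
ft_force: [0.1, 1.0, 0.0]
width: 0.0798
```

Request:
drive_tool([
  [80,0,0,30,0],
  [80,-20,-40,40,0],
  [80,-45,-85,60,0],
  [80,-70,-130,60,0],
  [80,-90,-170,60,0],
])

```text
time: 43.4
tcp_pos: [0.5062, -0.1967, 0.3024]
eef_rot: [2.292, 2.146, 0.001]
ft_force: [1.2, -0.3, -0.1]
width: 0.08
```

Request:
drive_tool([
  [80,0,-15,0,0],
  [80,0,-15,0,0],
  [80,0,-15,0,0],
])

```text
time: 43.7
tcp_pos: [0.5074, -0.2101, 0.3012]
eef_rot: [-2.294, -2.146, -0.0]
ft_force: [0.9, -0.3, 0.3]
width: 0.08
```

Run:
```python
from h import *
save('side','s15');save('top','t15');save('wrist','w15');o=robot.get_obs();print(o['tcp_pos'],o['eef_rot'],o['ft_force'])
a=cv2.imread('pics/t15.png');b=cv2.imread('pics/s15.png');cv2.imwrite('pics/c15.png',np.hstack([cv2.resize(a,(400,300)),cv2.resize(b,(400,300))]))
z=lambda n:cv2.resize(cv2.imread(n)[220:380,240:380],None,fx=2.85,fy=2.85,interpolation=cv2.INTER_CUBIC)
cv2.imwrite('pics/c16.png',np.hstack([z('pics/side0.png'),z('pics/s15.png')]))
```

```text
[ 0.50747229 -0.20930821  0.30102441] [-2.29216181e+00 -2.14786845e+00  3.54413663e-05] [ 0.0117785  -0.07938933 -0.17778918]
```

View pics/c15.png

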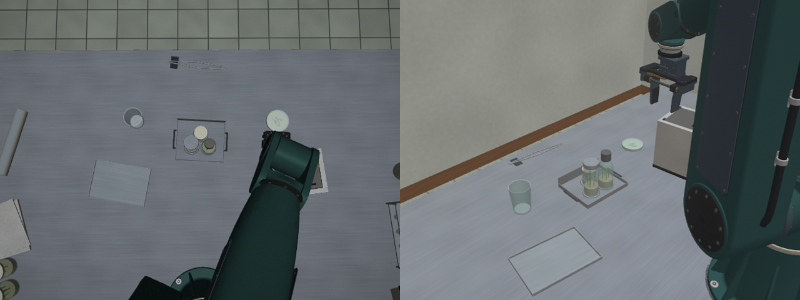

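View pics/c16.png

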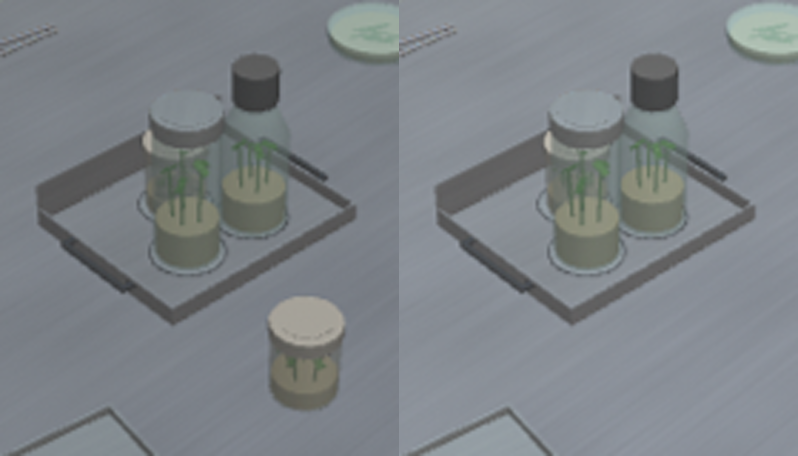

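The jar and bottle look just as they did at the start, and the beaker and dish have not moved. I do a last numeric check of the lid in the top view and look at the flap from the wrist.

Run:
```python
from h import *
for f in ['top0','t15']:
    d=load(f); im=d['img'][:,:,::-1]
    m=((im[:,:,1].astype(int)-im[:,:,0]>8)&(im[:,:,1]>150)).astype(np.uint8)
    m[:, 400:]=0; m[:150]=0;m[320:]=0; m[:,:230]=0
    for c in cv2.findContours(m,0,2)[0]:
        if cv2.contourArea(c)>150: print(f,plane(d,*cv2.fitEllipse(c)[0],.066).round(4))
a=cv2.imread('pics/top0.png')[205:255,270:370];b=cv2.imread('pics/t15.png')[205:255,270:370]
print('crop diff mean/max',cv2.absdiff(a,b).mean(),cv2.absdiff(a,b).max(), cv2.phaseCorrelate(a.mean(2),b.mean(2)))
```

```text
top0 [0.4384 0.0866 0.066 ]
top0 [0.649  0.0044 0.066 ]
t15 [0.6472 0.0048 0.066 ]
crop diff mean/max 13.015866666666666 82 ((-0.04871502862201993, 0.382311638972503), 0.9292077456172563)
```

View pics/w15.png

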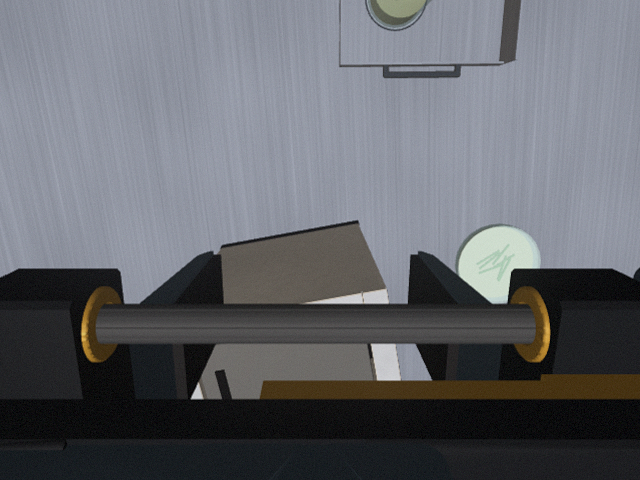

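The flap's visible part lies level with the bin top, with its handle near (222,383). The fresh lid is at (0.647, 0.005), 2 mm from where the old tub stood. I hand the job in.

Run:
```python
from workcell import robot
print(robot.sign_off())
```

```text
the job is handed in; nothing more can be done
None
```

I handed the job in at about 44 s of the 144 s allowed, with every step carried out in the order asked. The sign-off gives no verdict.

**What I did**
- Stood the jar and the bottle on the side tray.
- Pushed the bad tub through the flap about 50 mm and let it fall into the bin.
- Set the fresh tub on the back ring.
- Returned the jar and the bottle to their own rings.

**What the last checks showed**
- **Fresh tub:** its lid is 2 mm from where the old tub stood, in the top view.
- **Jar and bottle:** upright and indistinguishable from the start in the side view. A top-view comparison of the carrier area gave about 0.4 px (1 mm) of shift.
- **Bin:** the flap looked shut right after the drop and again in the last wrist view, which showed only part of it. I could not see the tub inside the bin, only that it had left the fingers.
- **Beaker and dish:** no visible movement in the last views.
- **Robot:** the force reading was near zero and the gripper hung free above the bin.

**What disagreed**
- The wrist view put most lids 1–4 mm further in x than the top view did. I corrected for this before grasping where it was more than a millimetre.
- The raw pixel difference of that top-view comparison was not small (mean 13 of 255). I put this down to changed lighting or arm shadow, which I did not confirm.

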